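# Show the trimmed heel to the inspection camera

### The arm

A 7-joint arm with a two-finger parallel gripper is mounted at the origin on a cart in front of the work surface, level with it; the furniture and walls round the work are solid. World frame = base frame: x ahead of the robot, y to its left, z up, the work surface at z = 0. Lengths are in mm, angles in degrees, forces in N, time in s.
With the tool pointing down it reaches from about 425 to 875 mm from the base axis. Payload 4.7 kg.
Tool frame: the origin (TCP) lies between the finger pads; the fingertips stand bot.tips_ahead ahead of it and the grasp point (between the pads) lies 11 mm behind it (bot.tips_ahead is the distance from the TCP to the fingertips, in mm); z points along the fingers, y is the line along which they close (so a half turn about z gives the same grasp; the last joint's range is limited). The gripper opens to 87 mm and grips with 3 to 60 N. Pads are 19 mm wide; open, the fingers measure 117 mm over their backs; the gripper's body (75 mm by 190 mm) begins 51 mm behind the grasp point.
Start: joints at [-75.396, 18.392, -4.016, 83.108, 1.295, 78.541, -3.26], TCP at [155.038, 631.259, 230.587] pointing down, gripper open.
Joint ranges: [-163.93, 163.93], [-17.29, 119.83], [-79.2, 71.16], [3.27, 140.29], [-89.18, 269.18], [5.43, 117.66], [-154.24, 154.24]. Speed limits (degrees/s): [147.25, 147.25, 180, 180, 180, 180, 180].

### API

Orientations are given as a 3x3 rotation matrix whose columns are the frame's x, y, z axes.
In Python, from bench import sense, eyes, workorder, bot gives the robot as it stands.
- The arm moves only by the tool drive_tool, never from a script. Its argument "targets" is a list of rows, each a list of 5 numbers: the shift along the tool's x, y, z in mm, then the turn about the tool's z in rad, then the closure, from -1 (fully open) to 1 (shut). In form: [[tx, ty, tz, roll, fingers], ...]. A call has 1 to 20 rows; each row is the pose to reach, as a shift and turn from the pose commanded when the call began, along the tool's axes at that moment; what a row does not reach only later rows make up. A row lasts 1/12 s, in which the tool goes at most 41.7 mm and 7.16 degrees, less where a joint would pass 70% of its speed; a pose out of reach is approached as far as the arm can. A call with a gripper value outside its range is refused whole. The fingers move at their own pace and stop on an object; "force" is the grip in N (left out, the last holds). Time passes only in rows, so rows that repeat a pose let the fingers close. It gives the time, the measured TCP pose, the force, the opening and the grip force at its end, in the units of the state.
- sense(): the state, without advancing time (a new reading comes with each control period).
- eyes.get_image(name): name is "side" or "top"; returns a dict with "frame" (400x640x3 uint8, red, green, blue), "range_z" (400x640 float32, mm along the optical axis (not along the pixel's ray), 0 where there is no reading), "fov_y" (degrees; the focal length in pixels is half the picture's height over the tangent of half this angle, whatever the lens; pixels are square), "cx", "cy" (the principal point, pixels), "world_to_cam" (4x4, takes a point from world to camera coordinates). Camera axes: x right, y down, z forward; pixel columns grow to the right and rows downward; lengths in mm; the calibration is good to about 2 mm. A picture is of the moment at which its call begins.
- workorder.sign_off(): hands the job in; it is judged then, once.
The state is a dict: "clock": time; "joint_positions": joint angles; "dq": joint speeds; "tau": joint torques, N m; "position": TCP position; "ee_rot": TCP orientation; "force": force on the tool from outside, world axes, zero at the start; "torque": the same for the moment, N m; "gripper_width": finger opening in mm; "gripper_force": force on a finger pad.
Only numpy, scipy, OpenCV 4.12 (cv2) and the standard library are available. Lean on these libraries where they do the work, as an engineer would, in place of code of your own. Each camera call takes 0.05 s, during which the arm holds its last target. There are 200 camera calls.

### The job

Swing the red-knobbed cam lever of the small blue vise all the way open, counterclockwise from above, so that the vise lets go of the shoe heel. Then lift the heel out and hold it in the air in front of the inspection camera: rounded end up, black face towards the lens and square to it, centred on the lens and 12 cm away from it. Finish while still holding the heel there, steady; leave the vise open, do not touch the camera, and leave the spare heel, the wax cake and the glass jar where they are.

Things in the scene. Friction and masses are not known exactly. Their poses are not given: they have to be found in the camera images.
- vise: Small blue vise fixed to the bench, 165 x 80 mm, yaw varies. Origin on the bench under the middle of the jaw gap; z up. Jaws close along x: fixed jaw at +x (away from the robot), moving jaw at -x. Cork-faced jaws, 74 mm wide, tops 38 mm above the bench; the work's seat is 16 mm above the bench. The lever turns about a vertical axis at x = -78 mm, y = 0.
- cam_lever (a joint): Lever angle, rad: about 0 at the start (shut, lever pointing to the vise's +y), growing counterclockwise from above to a stop at 1.9 (lever to the vise's -x). It draws the moving jaw back 7 mm per rad, 13 mm in all; the jaw's sprung face presses on the heel with about 10 N when shut. The knob needs about 3 N and the lever stays where it is left.
- knob (a point): Centre of the top of the upright red knob on the lever's end, 102 mm above the bench, 65 mm from the lever's axis. The knob is 20 mm in diameter and 44 mm tall, spins freely on its pin, and is taken from above; the steel arm under it is at 43 to 55 mm above the bench.
- heel: D-shaped stacked heel in the vise, 24.5 mm thick, 62 mm wide, 50 g: dark brown, tan, black face. Origin: middle of brown face; z through the thickness to the black face; -y to the rounded end, +y to the straight edge, 33 mm each. Starts upright, rounded end up, 82 mm above the bench, black face to the vise's +x; grip the free top across its thickness. Top narrows to 42 mm. May lean once released.
- black_face (a point): Middle of the heel's black face; axes as those of the heel.
- lens (a point): Middle of the lens front of the inspection camera, a white box (52 mm wide, 46 mm tall, beginning 17 mm behind the lens front) with a round black lens on a steel column, 170 to 230 mm above the bench. It looks level along this frame's -x, roughly towards the robot; z is up. The black face belongs at x = -0.12 m, y = 0, z = 0 here.
- spare_heel: Another heel, 62 x 66 x 24 mm, lying flat, black face up; a bystander. Origin at the middle of its underside.
- wax_cake: Round cake of black wax, 48 mm across, 18 mm tall; a bystander. Origin at the middle of its underside.
- cement_jar: Glass jar of amber cement with a grey lid, 64 mm across, 99 mm tall; a bystander. Origin at the middle of its underside.
- camera_stand: Dark steel foot, 100 mm square, of the inspection camera's column, fixed to the bench. Origin on the bench under its middle; z up, the camera looks along -x. The column stands 25 mm behind the middle and is 316 mm tall; the lens front is 50 mm before the middle.

How it is judged (in metres and radians):
On the way, in this order (a step that is already met when the one before it is completed fails the run):
1. the vise is opened with its lever (past 1.3 rad) while the heel still stands in it (value of joint cam_lever above 1.3 rad and z of heel in the frame of vise below 0.06 m and horizontal distance between heel and vise below 0.03 m), for 0.2 s.
2. the heel is lifted clear of the vise in the fingers (height (world z) of heel above 0.09 m and contact force between heel and vise below 0.1 N and contact force between heel and the fingers above 1 N), for 0.2 s.
At the end, for the whole second after the job is handed in: The heel is held in the fingers, at rest, clear of vise and camera: middle of the black face 100 to 140 mm before the lens, within 20 mm of its axis sideways and in height, black face to the lens and square within 0.2 rad, rounded end up within 0.2 rad; vise lever still past 1.2 rad (x of black_face in the frame of lens between -0.14 and -0.1 m and x of heel in the frame of lens below -0.119 m and y of black_face in the frame of lens between -0.02 and 0.02 m and z of black_face in the frame of lens between -0.02 and 0.02 m and angle between the z axis of heel and the x axis of lens, either way round below 0.2 rad and angle between heel's own y axis and vertical above 2.94 rad and contact force between heel and the fingers above 1 N and contact force between heel and vise below 0.1 N and contact force between heel and camera_stand below 0.1 N and linear speed of heel below 0.03 m/s and value of joint cam_lever above 1.2 rad); the arm keeps its last pose, push and grip.
It fails at once if the camera is touched (contact force between any of the arm, the fingers, heel and camera_stand above 1 N).
It fails at once if the spare heel is moved by more than 20 mm (distance of spare_heel from where it was at the start of the episode above 0.02 m).
It fails at once if the wax cake is moved by more than 20 mm (distance of wax_cake from where it was at the start of the episode above 0.02 m).
It fails at once if the jar is moved by more than 20 mm (distance of cement_jar from where it was at the start of the episode above 0.02 m).
It also fails if it takes over 48 s, if anything falls off the work surface, if the arm or the gripper's body presses on something with over 40 N, if the wrist force passes 120 N, or if a joint passes its speed limit or range.

## Working session

There is one attempt and no reset: what is moved stays moved. The work goes in short steps, Python scripts to look and compute and a tool call to move; the robot and the scene stay as the last step left them, time stands still between calls to the robot, and variables do not carry over. Pictures are saved under pics/ and viewed, at most 10 in all, crops included, and the job is handed in when it is done.

Besides the shell and the picture viewer there is one more tool, called by a JSON object that holds its "op" and its "data", one argument or row to a line. drive_tool: Moves the arm, as the interface text tells. Its arguments: {"type":"object","properties":{"targets":{"type":"array","items":{"type":"array","items":{"type":"number"}}},"force":{"type":"number"}},"required":["targets"]}

```bash
mkdir -p pics; cat > h.py <<'E'
import numpy as np, cv2
from bench import sense, eyes, workorder, bot
def grab(n,tag):
    d=eyes.get_image(n); cv2.imwrite(f'pics/{tag}.png',d['frame'][...,::-1]); np.savez(f'{tag}.npz',**d); return d
def pt(d,u,v,r=1):
    z=d['range_z'][v-r:v+r+1,u-r:u+r+1]; z=np.median(z[z>0])
    f=200/np.tan(np.radians(float(d['fov_y']))/2)
    c=np.array([(u-d['cx'])*z/f,(v-d['cy'])*z/f,z,1])
    return (np.linalg.inv(d['world_to_cam'])@c)[:3]
def cloud(d):
    f=200/np.tan(np.radians(float(d['fov_y']))/2); z=d['range_z']
    v,u=np.mgrid[:400,:640]
    c=np.stack([(u-d['cx'])*z/f,(v-d['cy'])*z/f,z,np.ones_like(z)],-1)
    return (c@np.linalg.inv(d['world_to_cam']).T)[...,:3]
E
python3 - <<'E'
from h import *
np.set_printoptions(precision=3,suppress=True)
for n in('top','side'):
    d=grab(n,n+'0'); print(n,d['fov_y'],np.linalg.inv(d['world_to_cam']))
s=sense(); print(s['position'],s['ee_rot'],s['gripper_width'],bot.tips_ahead)
E
```

```text
top 46.85125397858693 [[  -0.02    -0.998    0.063  515.717]
 [  -1.       0.021    0.017  -31.72 ]
 [  -0.018   -0.062   -0.998 1399.613]
 [   0.       0.       0.       1.   ]]
side 45.83319698354105 [[   0.866   -0.34     0.368  191.76 ]
 [  -0.5     -0.557    0.663 -769.921]
 [  -0.02    -0.758   -0.652  860.294]
 [   0.       0.       0.       1.   ]]
[154.939 630.749 229.539] [[-0.971  0.238 -0.   ]
 [ 0.238  0.971 -0.002]
 [-0.    -0.002 -1.   ]] 86.7565039891151 8.0
```

View pics/top0.png

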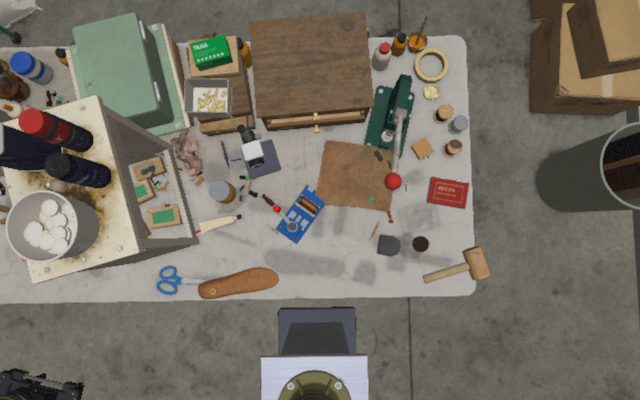

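View pics/side0.png

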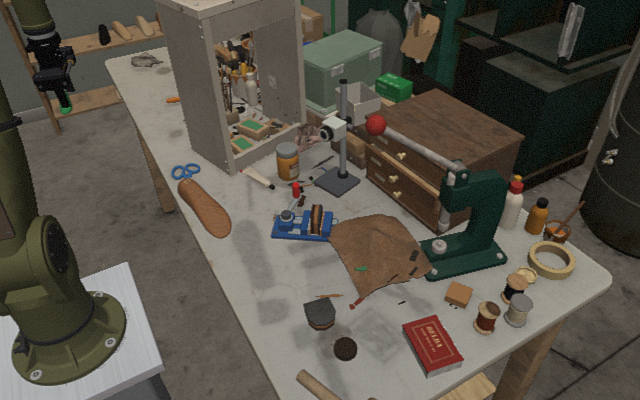

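The top view shows the vise at about (302,213), the red knob at (277,209), the camera at (252,153) and the jar at (222,190). I'll enlarge these areas.

```bash
python3 - <<'E'
from h import *
a=np.load('top0.npz')['frame'][135:255,200:340]; b=np.load('side0.npz')['frame'][75:250,255:375]
a=cv2.resize(a,None,fx=5,fy=5,interpolation=2)[...,::-1]; cv2.imwrite('pics/ca.png',a)
cv2.imwrite('pics/cb.png',cv2.resize(b,None,fx=3.4,fy=3.4,interpolation=2)[...,::-1])
E
```

```text
(no output)
```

View pics/ca.png

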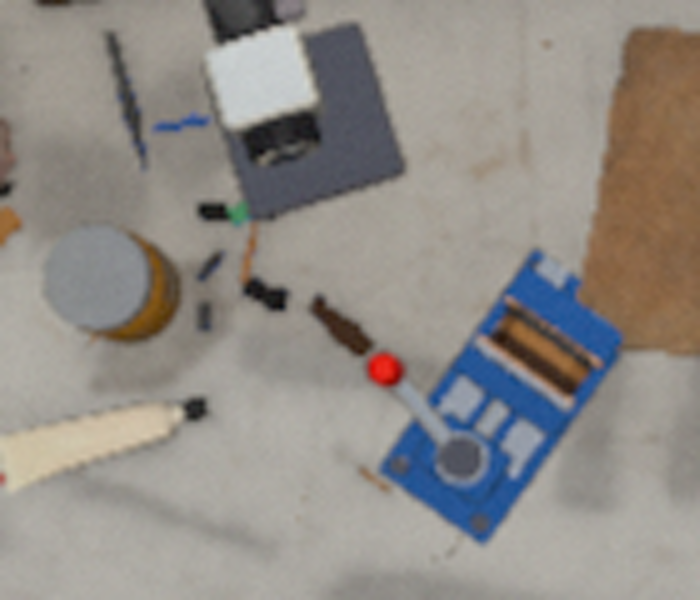

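View pics/cb.png

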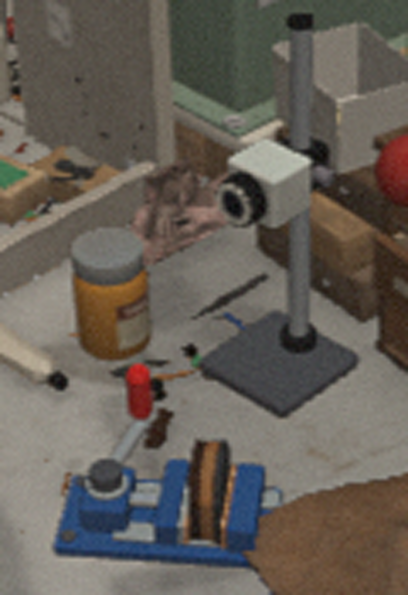

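The crops show the knob top at top-view pixel (277,209), the pivot at (292,226), the heel top at about (308,204), the foot plate at (232–281,140–178) and the lens at about (256,165). Next I'll get positions from the depth.

```bash
python3 - <<'E'
from h import *
np.set_printoptions(precision=1,suppress=True)
T=dict(np.load('top0.npz'));S=dict(np.load('side0.npz'))
for d,n,reg in((T,'top',(195,340,130,255)),(S,'side',(250,380,70,250))):
    P=cloud(d);F=cv2.cvtColor(d['frame'],cv2.COLOR_RGB2HSV).astype(int)
    R=np.zeros((400,640),bool);R[reg[2]:reg[3],reg[0]:reg[1]]=1;R&=d['range_z']>0
    H,Sa,V=F[...,0],F[...,1],F[...,2]
    k=R&((H<6)|(H>174))&(Sa>170)&(V>110)&(P[...,2]<120); q=P[k]; print(n,'knob',len(q),q.mean(0),q.min(0),q.max(0))
    t=q[q[:,2]>95]; print(' ktop',len(t),t.mean(0))
    b=R&(H>100)&(H<125)&(Sa>130); q=P[b].astype(np.float32); rr=cv2.minAreaRect(q[:,:2]); print(n,'blue',len(q),rr,cv2.boxPoints(rr).ravel(),np.percentile(q[:,2],[1,99]))
    base=q[q[:,2]<15]; rr=cv2.minAreaRect(base[:,:2]); print('  base',rr)
    p=R&(P[...,2]>60)&(P[...,2]<90)
    # heel top
    q=P[p&~k].astype(np.float32); q=q[(abs(q[:,1]-0)<100)]; 
    c=q.mean(0); print('heel?',len(q),c,q.min(0),q.max(0))
    if len(q): print(cv2.minAreaRect(q[:,:2]))
    w=R&(P[...,2]>168)&(P[...,2]<240); q=P[w].astype(np.float32); 
    tp=q[q[:,2]>215]; print('camtop',len(tp),cv2.minAreaRect(tp[:,:2]) if len(tp) else '',np.percentile(q[:,2],[2,50,98]),np.percentile(tp[:,2],[5,50,95]))
    f=R&(P[...,2]>3)&(P[...,2]<25)&(Sa<70)&(V<115)&(P[...,0]>640);q=P[f].astype(np.float32); print('foot',len(q),cv2.minAreaRect(q[:,:2]),np.median(q[:,2]))
P=cloud(T)
for u,v in((256,165),(292,226),(308,203),(305,200),(312,206),(218,192)): print((u,v),P[v,u])
P=cloud(S)
for u,v in((327,133),(325,134),(315,206),(317,205)): print('s',(u,v),P[v,u])
E
```

```text
top knob 35 [580.4 122.2  89. ] [525.9  86.8   2.6] [593.9 347.8 108.8]
 ktop 27 [587.3  94.4 101.4]Traceback (most recent call last):
  File "<stdin>", line 10, in <module>
cv2.error: OpenCV(4.12.0) /io/opencv/modules/imgproc/src/convhull.cpp:143: error: (-215:Assertion failed) total >= 0 && (depth == CV_32F || depth == CV_32S) in function 'convexHull'
```

```bash
cat > m.py <<'E'
from h import *
np.set_printoptions(precision=1,suppress=True)
T=dict(np.load('top0.npz'));S=dict(np.load('side0.npz'))
def rect(q): 
    q=np.ascontiguousarray(q[:,:2],np.float32); return np.round(np.r_[cv2.minAreaRect(q)[0],cv2.minAreaRect(q)[1],cv2.minAreaRect(q)[2]],1),len(q)
for d,n,reg in((T,'top',(225,340,130,255)),(S,'side',(250,380,70,250))):
    P=cloud(d);F=cv2.cvtColor(d['frame'],cv2.COLOR_RGB2HSV).astype(int)
    R=np.zeros((400,640),bool);R[reg[2]:reg[3],reg[0]:reg[1]]=1;R&=d['range_z']>0
    H,Sa,V=F[...,0],F[...,1],F[...,2]; Z=P[...,2]
    k=R&((H<6)|(H>174))&(Sa>170)&(V>110)&(Z<120)&(Z>50); q=P[k]; print(n,'knob',len(q),q.mean(0),q[q[:,2]>95].mean(0))
    b=R&(H>100)&(H<125)&(Sa>130)&(Z<60); q=P[b]; print('blue',rect(q),'low',rect(q[q[:,2]<20]))
    D=np.hypot(P[...,0]-608,P[...,1]-20)<80
    q=P[R&~k&D&(Z>50)&(Z<95)]; print('heel',rect(q),q.mean(0),q.min(0),q.max(0))
    tp=P[R&(Z>170)&(Z<240)&(P[...,1]>60)]; print('cam',rect(tp),np.percentile(tp[:,2],[2,50,98])); wh=P[R&(Z>205)&(Z<240)&(V>150)&(P[...,1]>60)];print('white',rect(wh),np.median(wh[:,2]))
    q=P[R&(Z>3)&(Z<25)&(Sa<110)&(V<110)&(P[...,0]>670)&(P[...,1]>50)];print('foot',rect(q),np.median(q[:,2]))
    for u,v in (((256,165),(292,226),(308,203),(305,200),(312,206),(222,190)) if n=='top' else((327,133),(325,134),(315,206),(317,205))): print((u,v),P[v,u],d['frame'][v,u])
E
python3 m.py
```

```text
top knob 31 [587.1  93.6  99.6] [587.3  94.4 101.4]
blue (array([643. , 120.6, 308.4, 160.7,  53.3]), 651) low (array([643. , 120.6, 308.4, 160.7,  53.3]), 291)
heel (array([586.9,  37.5,  76. , 101.7,  36.8]), 269) [584.6  28.   68. ] [534.1 -23.2  50.4] [624.1  94.2  86.2]
cam (array([741.1, 148.2,  94.7,  56.1,  10.1]), 633) [186.3 210.9 222.3]
white (array([735.9, 146.5,  44.6,  51.5,  15.8]), 323) 212.55999743990833
foot (array([761.5, 176.3, 149.2, 166.2,   3.9]), 682) 13.360409243022673
(256, 165) [696.6 136.1 201.2] [70 69 70]
(292, 226) [537.2  53.3  61. ] [83 83 94]
(308, 203) [601.8   5.   80.3] [147 103  60]
(305, 200) [610.8  13.6  77.2] [112  81  54]
(312, 206) [593.3  -6.1  74. ] [144 101  59]
(222, 190) [642.8 248.1  98.7] [135 138 139]
side knob 65 [584.4  89.7  90. ] [584.7  92.2  99.4]
blue (array([566.1,  24.8,  78.8, 153.9,  54.8]), 757) low (array([558.4,  19.9,  69.9, 154. ,  47.7]), 340)
heel (array([584.6,  35.4,  78.3, 105.8,  33.5]), 334) [581.2  21.9  66.4] [533.  -26.9  50. ] [623.7  94.8  92.6]
cam (array([852.4, 338. , 527.5, 305. ,  86.6]), 2589) [171.1 192.3 226.6]
white (array([733.5, 144.8,  44.9,  52. ,  13.7]), 174) 211.9035939615339
foot (array([756.5, 492.2, 178.5, 859. ,   1.6]), 1465) 13.128691726654893
(327, 133) [699.4 123.4 199.8] [111 103  94]
(325, 134) [696.9 129.7 194.2] [40 43 42]
(315, 206) [599.9  16.4  77.3] [95 66 45]
(317, 205) [608.4  21.6  72.8] [119  78  51]
```

```bash
cat >> h.py <<'E'
def go(*pts,yaw=None):
    "world targets -> shift in present tool axes; roll to bring tool y to world yaw (deg)"
    s=sense();R=np.array(s['ee_rot'])
    for p in pts: print(np.round(R.T@(np.array(p)-s['position']),1))
    if yaw is not None:
        a=yaw-np.degrees(np.arctan2(R[1,1],R[0,1])); print('roll',np.round(-np.radians((a+180)%360-180),3))
E
python3 - <<'E'
from h import *
np.set_printoptions(precision=0,suppress=True)
d=dict(np.load('top0.npz'));P=cloud(d);Z=P[...,2]
m=(d['range_z']>0)&(P[...,0]>200)&(P[...,1]>150)&(P[...,1]<560)
for y in range(150,560,50):
    k=m&(abs(P[...,1]-y)<25)
    for h in(120,200,350):
        q=P[k&(Z>h)]; print(y,h,q[:,0].min() if len(q) else None,end=' | ')
    print()
q=P[(Z>4)&(Z<25)&(P[...,0]>670)&(P[...,0]<820)&(P[...,1]>70)&(P[...,1]<200)&(d['frame'].max(-1)<115)]
print(len(q),cv2.minAreaRect(np.float32(q[:,:2])))
go((155,600,300),(400,150,300),(560,80,220),yaw=-36)
E
```

```text
150 120 692.7038535939124 | 150 200 701.4758276166039 | 150 350 None | 
200 120 744.9174847492325 | 200 200 744.9174847492325 | 200 350 None | 
250 120 840.3130072749037 | 250 200 843.4167947665301 | 250 350 None | 
300 120 840.0796759004603 | 300 200 968.1160771574914 | 300 350 None | 
350 120 473.67765138564334 | 350 200 473.67765138564334 | 350 350 473.67765138564334 | 
400 120 460.0471946636887 | 400 200 460.0471946636887 | 400 350 460.0471946636887 | 
450 120 445.7976763315761 | 450 200 445.7976763315761 | 450 350 445.7976763315761 | 
500 120 432.1529531733637 | 500 200 432.1529531733637 | 500 350 432.1529531733637 | 
550 120 427.36021760339906 | 550 200 427.36021760339906 | 550 350 427.36021760339906 | 
623 ((749.6610107421875, 157.00390625), (112.93062591552734, 110.99539184570312), 16.17108917236328)
[ -7. -30. -70.]
[-353. -409.  -70.]
[-525. -438.   10.]
roll 1.958
```

```bash
python3 - <<'E'
from h import *
go((200,500,230),(300,330,230),(430,150,230),(586,93,160))
E
```

```text
[ -74.9 -116.2   -0.2]
[-212.6 -257.5    0. ]
[-3.817e+02 -4.013e+02  3.000e-01]
[-546.8 -419.3   70.4]
```

{"op": "drive_tool", "data": {
  "targets": [
    [-37, -58, 0, 0.12, -0.15],
    [-75, -116, 0, 0.24, -0.15],
    [-75, -116, 0, 0.36, -0.15],
    [-75, -116, 0, 0.48, -0.15],
    [-120, -163, 0, 0.6, -0.15],
    [-166, -210, 0, 0.72, -0.15],
    [-212, -257, 0, 0.84, -0.15],
    [-212, -257, 0, 0.96, -0.15],
    [-212, -257, 0, 1.08, -0.15],
    [-250, -290, 0, 1.2, -0.15],
    [-290, -325, 0, 1.32, -0.15],
    [-336, -363, 0, 1.44, -0.15],
    [-381, -401, 0, 1.56, -0.15],
    [-381, -401, 0, 1.68, -0.15],
    [-381, -401, 0, 1.8, -0.15],
    [-381, -401, 0, 1.9, -0.15],
    [-381, -401, 0, 1.96, -0.15],
    [-381, -401, 0, 1.96, -0.15]
  ]
}}

```text
clock: 1.6
position: [429.4, 150.4, 230.2]
ee_rot: [[0.591, 0.806, -0.001], [0.806, -0.591, -0.0], [-0.001, -0.0, -1.0]]
force: [-1.2, 0.3, 0.3]
gripper_width: 50.2
gripper_force: 0.0
```

```bash
python3 - <<'E'
from h import *
s=sense(); print(s['clock'],np.round(s['position']),np.round(s['joint_positions']),s['gripper_width'],s['force'])
go((586,93,150),(586,93,77),yaw=-36)
E
```

```text
1.6 [429. 150. 230.] [-47.  -7.  23. 110.   3.  76. -61.] 50.225167587810425 [-1.22147818  0.28732573  0.34173432]
[ 46.4 160.3  80.1]
[ 46.4 160.3 153.1]
roll -0.004
```

{"op": "drive_tool", "data": {
  "targets": [
    [12, 40, 10, 0, -0.15],
    [24, 80, 30, 0, -0.15],
    [36, 120, 50, 0, -0.15],
    [47, 160, 70, 0, -0.15],
    [47, 160, 90, 0, -0.15],
    [47, 160, 110, 0, -0.15],
    [47, 160, 125, 0, -0.15],
    [47, 160, 140, 0, -0.15],
    [47, 160, 153, 0, -0.15],
    [47, 160, 153, 0, -0.15]
  ]
}}

```text
clock: 2.43
position: [584.0, 94.8, 74.4]
ee_rot: [[0.587, 0.809, -0.005], [0.809, -0.587, -0.002], [-0.004, -0.003, -1.0]]
force: [-0.4, -0.2, -0.4]
gripper_width: 49.9
gripper_force: 0.0
```

{"op": "drive_tool", "data": {
  "targets": [
    [0, 0, 0, 0, 0.6],
    [0, 0, 0, 0, 0.6],
    [0, 0, 0, 0, 0.6],
    [0, 0, 0, 0, 0.6],
    [0, 0, 0, 0, 0.6],
    [0, 0, 0, 0, 0.6]
  ],
  "force": 15
}}

```text
clock: 2.93
position: [586.8, 94.8, 78.2]
ee_rot: [[0.589, 0.808, 0.001], [0.808, -0.589, 0.0], [0.001, 0.001, -1.0]]
force: [0.7, 0.0, 0.3]
gripper_width: 20.6
gripper_force: 0.5
```

```bash
python3 - <<'E'
from h import *
s=sense(); print(s['clock'],np.round(s['position'],1),s['gripper_width'],s['force'],s['gripper_force'])
grab('side','side1')
a=cv2.imread('pics/side1.png')[75:265,230:380]; cv2.imwrite('pics/c1.png',cv2.resize(a,None,fx=3,fy=3))
E
```

```text
2.9333 [586.8  94.8  78.2] 20.623825550508478 [0.679132   0.03361553 0.25647981] 0.5215717632381711
```

View pics/c1.png

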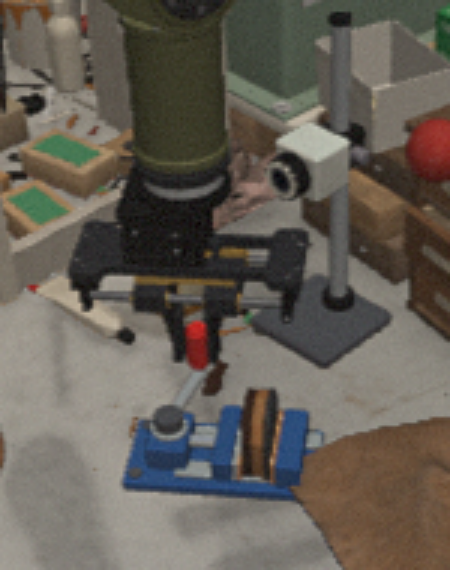

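The fingers hold the knob: the opening is 20.6 mm and the knob stands between the tips. Next I'll compute the arc.

```bash
python3 - <<'E'
from h import *
s=sense();R=np.array(s['ee_rot']);c=np.array([537,53,s['position'][2]]);r=s['position']-c
print(np.hypot(*r[:2]),np.degrees(np.arctan2(r[1],r[0])))
for a in range(8,129,8):
    t=np.radians(a);M=np.array([[np.cos(t),-np.sin(t),0],[np.sin(t),np.cos(t),0],[0,0,1]])
    print(a,np.round(R.T@(M@r-r)).astype(int)[:2])
E
```

```text
65.14146000490821 39.827913825611894
8 [ 2 -9]
16 [  2 -18]
24 [  1 -27]
32 [ -1 -36]
40 [ -5 -44]
48 [ -9 -52]
56 [-15 -59]
64 [-21 -66]
72 [-29 -71]
80 [-37 -75]
88 [-45 -78]
96 [-54 -80]
104 [-63 -81]
112 [-72 -80]
120 [-81 -78]
128 [-90 -75]
```

{"op": "drive_tool", "data": {
  "targets": [
    [0, 0, 0, 0, 1],
    [0, 0, 0, 0, 1],
    [1, -5, 0, 0, 1],
    [2, -9, 0, 0, 1],
    [2, -14, 0, 0, 1],
    [2, -18, 0, 0, 1],
    [2, -23, 0, 0, 1],
    [1, -27, 0, 0, 1],
    [0, -32, 0, 0, 1],
    [-1, -36, 0, 0, 1],
    [-3, -40, 0, 0, 1],
    [-5, -44, 0, 0, 1],
    [-7, -48, 0, 0, 1],
    [-9, -52, 0, 0, 1],
    [-12, -56, 0, 0, 1],
    [-15, -59, 0, 0, 1],
    [-15, -59, 0, 0, 1]
  ],
  "force": 15
}}

```text
clock: 4.4
position: [528.8, 118.5, 78.0]
ee_rot: [[0.588, 0.809, -0.001], [0.809, -0.588, 0.002], [0.001, -0.002, -1.0]]
force: [0.3, 0.4, 6.6]
gripper_width: 19.4
gripper_force: 15.0
```

{"op": "drive_tool", "data": {
  "targets": [
    [-3, -4, 0, 0, 1],
    [-6, -7, 0, 0, 1],
    [-10, -10, 0, 0, 1],
    [-14, -12, 0, 0, 1],
    [-18, -14, 0, 0, 1],
    [-22, -16, 0, 0, 1],
    [-26, -18, 0, 0, 1],
    [-30, -19, 0, 0, 1],
    [-35, -20, 0, 0, 1],
    [-39, -21, 0, 0, 1],
    [-44, -22, 0, 0, 1],
    [-48, -22, 0, 0, 1],
    [-53, -22, 0, 0, 1],
    [-57, -21, 0, 0, 1],
    [-61, -20, 0, 0, 1],
    [-66, -19, 0, 0, 1],
    [-66, -19, 0, 0, 1],
    [-66, -19, 0, 0, 1]
  ]
}}

```text
clock: 5.9
position: [477.5, 82.8, 78.3]
ee_rot: [[0.586, 0.81, 0.006], [0.81, -0.586, 0.01], [0.012, -0.001, -1.0]]
force: [8.3, 14.7, -3.7]
gripper_width: 19.1
gripper_force: 15.0
```

{"op": "drive_tool", "data": {
  "targets": [
    [2, -1, 0, 0, 1],
    [3, -2, 0, 0, -0.2],
    [3, -2, 0, 0, -0.2],
    [3, -2, 0, 0, -0.2],
    [3, -2, 0, 0, -0.2],
    [3, -2, 0, 0, -0.2],
    [3, -2, -30, 0, -0.2],
    [3, -2, -60, 0, -0.2],
    [3, -2, -90, 0, -0.2],
    [-30, -50, -120, 0, -0.2],
    [-50, -90, -120, 0, -0.2],
    [-50, -90, -120, 0, -0.2]
  ]
}}

```text
clock: 6.9
position: [371.1, 87.6, 198.3]
ee_rot: [[0.59, 0.808, -0.001], [0.808, -0.59, 0.001], [0.0, -0.001, -1.0]]
force: [0.1, 1.1, -0.3]
gripper_width: 52.3
gripper_force: 0.0
```

```bash
python3 - <<'E'
from h import *
np.set_printoptions(precision=1,suppress=True)
print(sense()['position'],sense()['force'])
d=grab('top','top2');e=grab('side','side2')
cv2.imwrite('pics/c2.png',np.hstack([cv2.resize(d['frame'][175:245,255:335],None,fx=5,fy=5,interpolation=2),cv2.resize(e['frame'][170:258,260:345],(350,350),interpolation=2)])[...,::-1])
for n,d in(('t',d),('s',e)):
    P=cloud(d);Z=P[...,2];ok=(d['range_z']>0)&(np.hypot(P[...,0]-602,P[...,1]-6)<45)
    q=P[ok&(Z>55)&(Z<95)]; h=q[q[:,2]>72]
    for x in(q,h):
        r=cv2.minAreaRect(np.float32(x[:,:2])); print(n,len(x),x.mean(0),x[:,2].max(),np.round(r[0],1),np.round(r[1],1),r[2])
E
```

```text
[371.1  87.6 198.3] [ 0.1  1.1 -0.3]
t 176 [598.7   7.   74.7] 89.30085939382661 [599.1   7.6] [59.4 24.5] 53.21394348144531
t 127 [599.2   7.5  78.4] 89.30085939382661 [599.5   8. ] [45.3 24.5] 53.418880462646484
s 206 [589.9  -2.9  71.2] 82.39858764520204 [593.8   4.1] [55.3 24.7] 54.028343200683594
s 118 [593.7   3.1  76.9] 82.39858764520204 [595.1   6.2] [50.2 24.5] 54.49129867553711
```

View pics/c2.png

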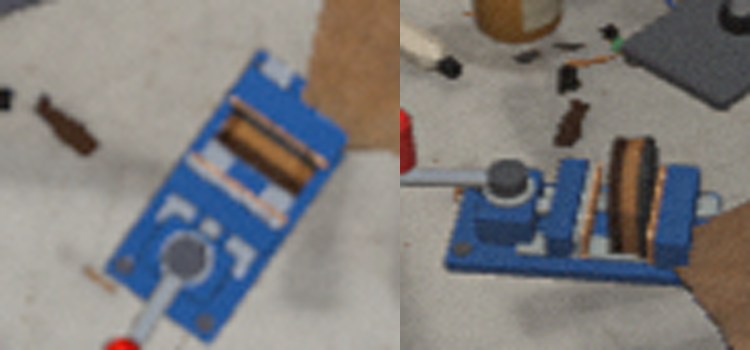

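The vise is open, with the lever pointing to the vise's -x and a gap at the moving jaw. The heel stands upright against the fixed jaw, with its top centre near (598,7) and yaw about -36°.

```bash
python3 - <<'E'
from h import *
go((598,7,150),(598,7,54),yaw=-36.3)
E
```

```text
[ 67.6 232.   47.6]
[ 67.5 232.1 143.6]
roll 0.006
```

{"op": "drive_tool", "data": {
  "targets": [
    [11, 39, 0, 0, -0.4],
    [22, 78, 0, 0, -0.4],
    [33, 117, 10, 0, -0.4],
    [44, 156, 20, 0, -0.4],
    [56, 195, 30, 0, -0.4],
    [67, 232, 45, 0, -0.4],
    [67, 232, 65, 0, -0.4],
    [67, 232, 85, 0, -0.4],
    [67, 232, 105, 0, -0.4],
    [67, 232, 120, 0, -0.4],
    [67, 232, 132, 0, -0.4],
    [67, 232, 143, 0, -0.4],
    [67, 232, 143, 0, -0.4],
    [67, 232, 143, 0, -0.4]
  ]
}}

```text
clock: 8.17
position: [600.4, 5.0, 54.3]
ee_rot: [[0.589, 0.808, -0.0], [0.808, -0.589, -0.0], [-0.001, -0.0, -1.0]]
force: [0.0, 0.3, 0.1]
gripper_width: 60.7
gripper_force: 0.0
```

{"op": "drive_tool", "data": {
  "targets": [
    [0, 0, 0, 0, 1],
    [0, 0, 0, 0, 1],
    [0, 0, 0, 0, 1],
    [0, 0, 0, 0, 1],
    [0, 0, 0, 0, 1],
    [0, 0, 0, 0, 1],
    [0, 0, 0, 0, 1]
  ],
  "force": 20
}}

```text
clock: 8.75
position: [599.0, 6.6, 54.7]
ee_rot: [[0.589, 0.808, -0.003], [0.808, -0.589, 0.002], [-0.0, -0.004, -1.0]]
force: [-4.3, 1.4, 3.6]
gripper_width: 24.5
gripper_force: 20.0
```

{"op": "drive_tool", "data": {
  "targets": [
    [0, 0, -8, 0, 1],
    [0, 0, -18, 0, 1],
    [0, 0, -30, 0, 1],
    [0, 0, -45, 0, 1],
    [0, 0, -60, 0, 1],
    [0, 0, -80, 0, 1],
    [0, 0, -100, 0, 1],
    [0, 0, -120, 0, 1],
    [0, 0, -135, 0, 1],
    [0, 0, -140, 0, 1],
    [0, 0, -140, 0, 1],
    [0, 0, -140, 0, 1],
    [0, 0, -140, 0, 1]
  ]
}}

```text
clock: 9.83
position: [599.9, 5.2, 193.7]
ee_rot: [[0.589, 0.808, -0.001], [0.808, -0.589, -0.0], [-0.001, -0.001, -1.0]]
force: [-0.3, 0.1, -0.0]
gripper_width: 24.4
gripper_force: 20.0
```

```bash
python3 - <<'E'
from h import *
s=sense();print(np.round(s['joint_positions']),s['position'],s['gripper_width'])
go((540,94,195),(571,103,195),yaw=15.5)
E
```

```text
[-35.  16.  39.  95. -10.  73. -31.] [599.90270797   5.17470394 193.671918  ] 24.446560877477786
[  36.5 -100.7   -1.3]
[ 62.  -81.   -1.3]
roll -0.901
```

{"op": "drive_tool", "data": {
  "targets": [
    [5, -15, 0, -0.05, 1],
    [12, -33, 0, -0.13, 1],
    [20, -52, -1, -0.22, 1],
    [28, -75, -1, -0.31, 1],
    [34, -92, -1, -0.4, 1],
    [36, -100, -1, -0.49, 1],
    [36, -100, -1, -0.58, 1],
    [36, -100, -1, -0.67, 1],
    [36, -100, -1, -0.76, 1],
    [36, -100, -1, -0.85, 1],
    [36, -100, -1, -0.9, 1],
    [42, -96, -1, -0.9, 1],
    [50, -90, -1, -0.9, 1],
    [57, -85, -1, -0.9, 1],
    [62, -81, -1, -0.9, 1],
    [62, -81, -1, -0.9, 1],
    [62, -81, -1, -0.9, 1],
    [62, -81, -1, -0.9, 1]
  ]
}}

```text
clock: 11.33
position: [571.4, 102.9, 195.3]
ee_rot: [[-0.266, 0.964, -0.001], [0.964, 0.266, -0.001], [-0.0, -0.001, -1.0]]
force: [-1.0, 1.0, -0.4]
gripper_width: 24.3
gripper_force: 20.0
```

```bash
python3 - <<'E'
from h import *
np.set_printoptions(precision=1,suppress=True)
s=sense();print(s['position'],np.degrees(np.arctan2(s['ee_rot'][1][1],s['ee_rot'][0][1])),s['gripper_width'])
d=grab('side','side3');P=cloud(d);Z=P[...,2]
cv2.imwrite('pics/c3.png',cv2.resize(d['frame'][60:240,240:380],None,fx=3.2,fy=3.2,interpolation=2)[...,::-1])
k=(d['range_z']>0)&(np.hypot(P[...,0]-571,P[...,1]-103)<45)&(Z>140)&(Z<185)
q=P[k];print(len(q),q.mean(0),np.percentile(q,[1,99],axis=0),cv2.minAreaRect(np.float32(q[:,:2])))
E
```

```text
[571.4 102.9 195.3] 15.448545500175696 24.28055395289762
180 [565.4  89.4 170.5] [[550.1  69.7 158.1]
 [587.6 126.7 184.8]] ((568.3346557617188, 102.08488464355469), (28.55343246459961, 65.04312133789062), 13.23812484741211)
```

View pics/c3.png

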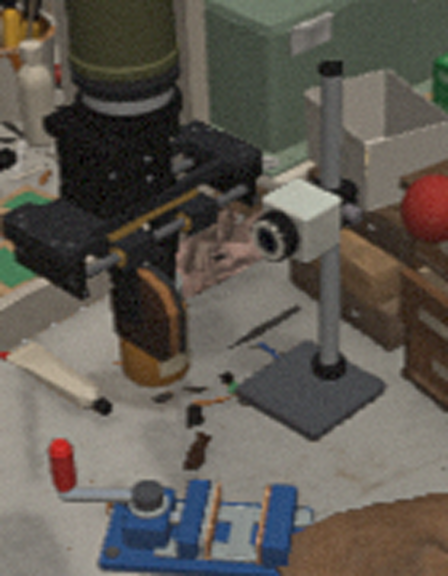

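The heel is upright in the fingers with its black face towards the lens. Its lower edge is near z 157, so its middle is near 190, level with the lens. The vise is still open, so I'll hand in.

```bash
python3 -c "
from h import *
print(np.abs(sense()['dq']).max(),workorder.sign_off())"
```

```text
the job is handed in; nothing more can be done
0.384533332291113 None
```

The vise is open and the heel is held rounded end up, its black face about 12 cm from the lens and square to it by my measurements; the job is handed in, but no verdict came back.

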